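Clamp a test block in its holding fixture

TASK

Get the test block ready for inspection: slide the aluminium block along its guide rails and press it firmly home against the end stop with a steady push of about 15 N, and only then push the handle of the hold-down clamp past its over-center point and press it firmly onto its own stop, again with about 15 N, so that the spindle is locked down on the block. Never push with more than 30 N on the block, the fixture or the clamp, leave the other things on the bench alone, and let go of everything at the end.

Things in the scene. Friction and masses are not known exactly. Their poses are not given: they have to be found in the camera images.
- fixture: Dark steel holding fixture, fixed to the bench: base plate 120 mm (x) by 305 mm (y from -180 to +125), 12 mm thick, with guide rails, end stop and toggle clamp, all centred on x = 0. Origin: on the bench under the end stop's face; +y is the way the block is pushed home, z up. Rails: 10 mm high above the plate, 43 mm apart inside, y -68 to 0. Clamp cheeks: y 28 to 98, 64 mm above the bench
- stop_face (a point): Middle of the end stop's face that the block must touch, 22 mm above the bench, at the fixture's x = 0, y = 0; axes as the fixture's. The stop is a bar 71 mm wide, 14 mm thick, 16 mm high above the plate
- block: Plain aluminium bar 40 mm wide (x), 90 mm long (y), 20 mm high, about 0.2 kg, loose. Origin: centre of its underside, on the plate 12 mm above the bench. It lies along the fixture's y, front end between the rails (1.5 mm play a side), 15 to 45 mm short of the stop. Home, its origin is 45 mm before the stop's face; its rear end stays outside the rails, free to push on
- clamp_handle (a joint): Swing of the clamp handle (rad): 0 open, pointing up and to the fixture's +y, 1.05 above level; it closes down towards +y to 0.95, locked on its hard stop, 0.10 above level (to within 0.02). It stays where left (friction 0.5 N m). On a seated block the load rises from 0.68 to about 1.4 N m near 0.83, falls to the dead centre at 0.91; then it moves easily to the hard stop
- handle_hinge (a point): Hinge point of the handle, fixed on the fixture at x = 0, y = 83.5 mm, 60 mm above the bench; the hinge axis is the fixture's x axis
- handle_grip (a point): On the centre line of the handle's grey grip, 95 mm from the hinge; its y points along the handle, outward; its z is square to the handle on the upper side, the side to push on. The grip is a 16 mm thick round bar from 42 to 130 mm from the hinge
- spindle: Sprung spindle with a round rubber pad 20 mm wide, on the clamp bar. Origin: middle of the pad's pressing face. Open, the bar stands upright above the fixture's y = 40 mm, up to 165 mm above the bench, pad facing -y; locked, the pad presses down on the block's top 40 mm before the stop with about 30 N. The handle moves the bar; do not push the bar itself
- reagent_bottle: Bystander: brown glass bottle with a black cap, 60 mm wide, 130 mm high. Origin: centre of its underside
- beaker: Bystander: glass beaker 70 mm wide, 90 mm high. Origin: centre of its underside
- check_weight: Bystander: steel check weight with a knob on top, 40 mm wide, 54 mm high. Origin: centre of its underside
Mind the look-alikes: they are no part of the job. What is meant by the block is not turquoise, and is the smaller of those in its own colour.

How it is judged (in metres and radians):
On the way, in this order (a step that is already met when the one before it is completed fails the run):
1. the block is home against the end stop (within 2 mm) and is pressed there with more than 10 N, the clamp still open (y of block in the frame of fixture above -0.047 m and contact force between any of the fingers, the arm and block above 10 N and value of joint clamp_handle below 0.5 rad), for 0.2 s.
2. the clamp handle is past the over-center point, on its stop, and is pressed there with more than 10 N (value of joint clamp_handle above 0.93 rad and contact force between any of the fingers, the arm and fixture above 10 N), for 0.2 s.
At the end, for the whole second after the job is handed in: the block lies between the rails within 2 mm of the end stop, square to it within 0.06 rad and at rest; the clamp handle lies on its stop (within 0.02 rad), and the spindle presses on the block with more than 15 N (y of block in the frame of fixture above -0.047 m and angle between the y axis of block and the y axis of fixture, either way round below 0.06 rad and value of joint clamp_handle above 0.93 rad and contact force between spindle and block above 15 N and linear speed of block below 0.01 m/s); the robot touches nothing.
It fails at once if the robot pushes on the block with more than 30 N (contact force between any of the fingers, the arm and block above 30 N).
It fails at once if the robot pushes on the fixture or its clamp with more than 30 N (contact force between any of the fingers, the arm and fixture above 30 N).
It fails at once if a bystander object is moved by more than 15 mm (distance of any of reagent_bottle, beaker, check_weight from where it was at the start of the episode above 0.015 m).
It also fails if it takes over 72 s, if anything falls off the work surface, if the arm or the gripper's body presses on something with over 40 N, if the wrist force passes 120 N, or if a joint passes its speed limit or range.

ROBOT

A 6-joint arm with a two-finger parallel gripper is mounted at the origin on the work surface. World frame = base frame: x ahead of the robot, y to its left, z up, the work surface at z = 0. Lengths are in m, angles in degrees, forces in N, time in s.
With the tool pointing down it reaches from about 0.3 to 0.825 m from the base axis. Payload 5.4 kg.
Tool frame: the origin (TCP) lies midway between the tips of the shut fingers; the grasp point (between the pads) lies behind it (r.tcp_to_grasp is the z of the grasp point in the tool frame, in m); z points along the fingers, y is the direction in which the jaws open and shut (so a half turn about z gives the same grasp; the last joint's range is limited). The gripper opens to 92 mm and grips with 3 to 60 N. Pads are 20 mm wide; open, the fingers measure 128 mm over their backs; the gripper's body (75 mm by 189 mm) begins 69 mm behind the grasp point.
Start: joints at [-79.704, 9.076, 91.501, -0, 79.423, -12.038], TCP at [0.218, -0.532, 0.215] pointing down, gripper open.
Joint ranges: [-166.64, 166.64], [-54.1, 131.32], [10.49, 154.53], [-73.88, 253.88], [9.74, 151.15], [-171.62, 171.62]. Speed limits (degrees/s): [147.25, 147.25, 180, 180, 180, 180].

INTERFACE

Orientations are given as a 3x3 rotation matrix whose columns are the frame's x, y, z axes.
In Python, from rig import r gives the robot as it stands.
- The arm moves only by the shell command python3 -m pendant 'ROWS' [FORCE]. ROWS is JSON, a list of rows, each a list of 7 numbers: the finger opening in m, from 0 to 0.0919, then the shift along the tool's x, y, z in m, then the turn, a rotation vector about the tool's x, y, z in degrees. A call has 1 to 5 rows; each row is the pose to reach, as a shift and turn from the pose measured when the call began, along the tool's axes at that moment; what a row does not reach only later rows make up. A row lasts 1/10 s, in which the tool goes at most 50 mm and 8.59 degrees, less where a joint would pass 70% of its speed; a pose out of reach is approached as far as the arm can. A call with a gripper value outside its range is refused whole. The fingers move at their own pace and stop on an object; FORCE is the grip in N (left out, the last holds). Time passes only in rows, so rows that repeat a pose let the fingers close. It gives the time, the measured TCP pose, the force and the opening at its end, in the units of the state.
- r.observe(): the state, without advancing time (a new reading comes with each control period).
- r.get_image(name): name is "side" or "top"; returns the picture (420x560x3 uint8, red, green, blue); there is no depth.
- r.get_calibration(name): a dict with "K" (3x3 intrinsics, pixels), "k1" (the pictures are not rectified: a ray, as slopes to the right and down, at radius r is drawn at 1 + k1 r^2 times it, then the intrinsics apply), "rvec" (rotation vector, rad) and "tvec" (3), from world to camera coordinates, as OpenCV has them. Camera axes: x right, y down, z forward; pixel columns grow to the right and rows downward; lengths in m; the calibration is good to about 2 mm. A picture is of the moment at which its call begins. get_calibration takes no time and is no camera call.
- r.finish_job(): hands the job in, once; it reports no verdict.
The state is a dict: "clock": time; "joint_pos": joint angles; "joint_velocities": joint speeds; "joint_efforts": joint torques, N m; "tcp_pos": TCP position; "orientation": TCP orientation; "contact_force": force on the tool from outside, world axes, zero at the start; "ft_torque": the same for the moment, N m; "opening": finger opening in m.
Only numpy, scipy, OpenCV 4.12 (cv2) and the standard library are available. Lean on these libraries where they do the work, as an engineer would, in place of code of your own. Each camera call takes 0.05 s, during which the arm holds its last target.

## Working session

There is one attempt and no reset: what is moved stays moved. The work goes in short steps, Python scripts to look and compute and a shell command to move; the robot and the scene stay as the last step left them, time stands still between calls to the robot, and variables do not carry over. Pictures are saved under pics/ and viewed, and the job is handed in when it is done.

```bash
ls; mkdir -p pics; python3 - <<'E'
from rig import r
import cv2
for n in("side","top"):
    cv2.imwrite(f"pics/{n}0.png",r.get_image(n)[:,:,::-1]); print(r.get_calibration(n))
print(r.observe(), r.tcp_to_grasp)
E
```

```text
pics
{'K': array([[447.33801346,   0.        , 281.42639282],
       [  0.        , 447.33801346, 208.23209475],
       [  0.        ,   0.        ,   1.        ]]), 'k1': 0.0029794555110404055, 'rvec': array([ 0.19511756, -2.72119579,  1.43417454]), 'tvec': array([0.49295984, 0.12762935, 1.01127568])}
{'K': array([[419.35829394,   0.        , 283.85597858],
       [  0.        , 419.35829394, 211.86693989],
       [  0.        ,   0.        ,   1.        ]]), 'k1': -0.036030586337610256, 'rvec': array([ 2.15759211, -2.21691669,  0.05345634]), 'tvec': array([0.01372472, 0.51317823, 0.97292408])}
{'clock': 0.1, 'joint_pos': array([-7.97042486e+01,  9.11094867e+00,  9.15635736e+01,  1.70596608e-04,
        7.94221419e+01, -1.20387704e+01]), 'joint_velocities': array([-0.02840478, -0.14485151, -0.15271436, -0.01471456, -0.01125953,
       -0.02430379]), 'joint_efforts': array([-1.49911416e-04, -3.86505818e+01, -3.22959387e+01,  7.03122723e-02,
        3.39456496e-02, -5.02093940e-05]), 'tcp_pos': array([ 0.21837937, -0.53131841,  0.21371075]), 'orientation': array([[ 9.24981183e-01,  3.80012793e-01, -2.98655768e-04],
       [ 3.80012745e-01, -9.24979760e-01,  1.66046555e-03],
       [ 3.54747611e-04, -1.64939239e-03, -9.99998577e-01]]), 'contact_force': array([ 0.2012657 , -0.12450204, -0.00533306]), 'ft_torque': array([ 0.01433532,  0.01232245, -0.02374842]), 'opening': 0.09147950480673134} -0.0187
```

View pics/side0.png

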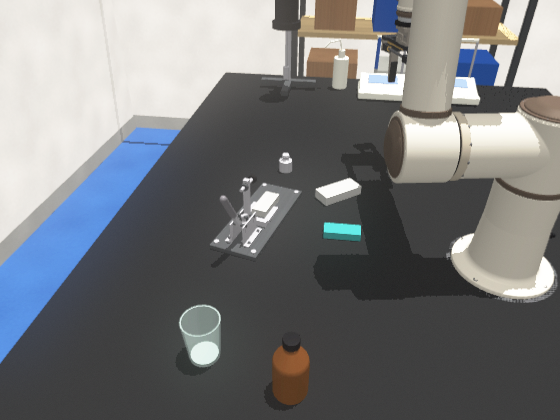

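View pics/top0.png

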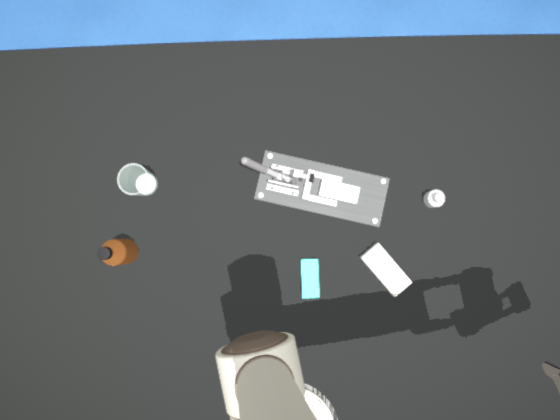

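The scene: the fixture is around (322,188) in the top view, with the block inside it at about (340,190). The handle tip is at (245,160). The look-alikes are the turquoise bar at (310,278) and the larger aluminium bar at (386,270). The check weight is at (434,198).

```bash
python3 - <<'E'
import cv2
a=cv2.imread("pics/top0.png")[140:240,235:400]; cv2.imwrite("pics/topz.png",cv2.resize(a,None,fx=4.8,fy=4.8,interpolation=cv2.INTER_CUBIC))
a=cv2.imread("pics/side0.png")[165:265,205:310]; cv2.imwrite("pics/sidez.png",cv2.resize(a,None,fx=6,fy=6,interpolation=cv2.INTER_CUBIC))
E
```

```text
(no output)
```

View pics/topz.png

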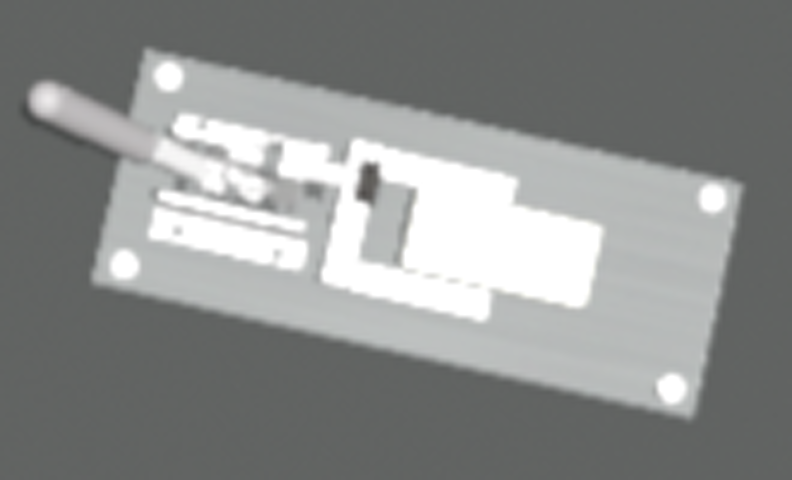

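View pics/sidez.png

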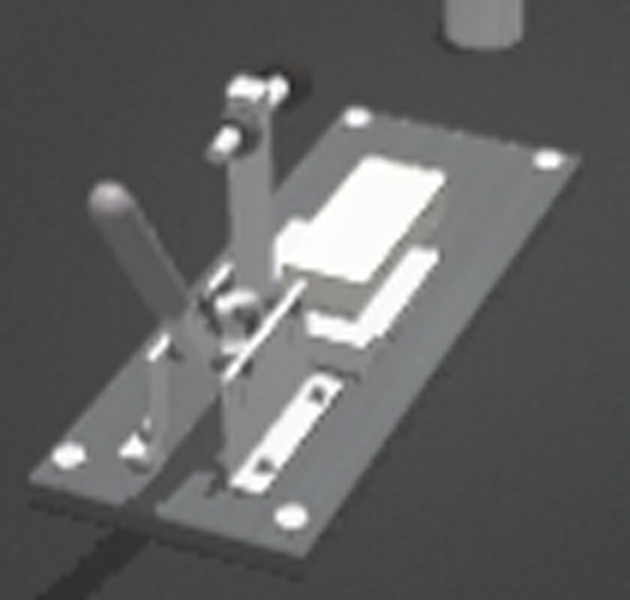

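```bash
cat > h.py <<'E'
import numpy as np, cv2
from scipy.optimize import least_squares
from rig import r
C={n:r.get_calibration(n) for n in("side","top")}
def proj(n,P):
    c=C[n]; R=cv2.Rodrigues(c["rvec"])[0]; q=np.asarray(P,float)@R.T+c["tvec"]; s=q[:,:2]/q[:,2:]
    s=s*(1+c["k1"]*(s**2).sum(1,keepdims=True)); K=c["K"]; return s*[K[0,0],K[1,1]]+K[:2,2]
def fx(p,L):  # fixture->world
    c,s=np.cos(p[2]),np.sin(p[2]); L=np.asarray(L,float); return np.c_[p[0]+c*L[:,0]-s*L[:,1],p[1]+s*L[:,0]+c*L[:,1],L[:,2]]
def zt(a,f,o): return (np.array(a,float)+.5)/f-.5+np.array(o)
E
python3 - <<'E'
from h import *
L=[(.06,.125,.012),(.06,-.18,.012),(-.06,-.18,.012),(-.06,.125,.012)]
T=zt([(147,49),(742,185),(692,417),(93,284)],4.8,(235,140))
S=zt([(30,478),(343,108),(580,158),(308,557)],6,(205,165))
for w in((1,1),(1,0),(0,1)):
    f=least_squares(lambda p:np.r_[w[0]*(proj("top",fx(p,L))-T).ravel(),w[1]*(proj("side",fx(p,L))-S).ravel()],[.45,0,-.2])
    print(w,f.x,np.degrees(f.x[2]),np.round(f.fun,1))
    if w==(1,1):P=f.x
BT=zt([(603,227),(587,306)],4.8,(235,140)); BS=zt([(373,157),(443,175),(362,283),(283,263)],6,(205,165))
def res(q):
    y,x,a=q;c,s=np.cos(a),np.sin(a)
    B=np.array([(x+c*u-s*v,y+s*u+c*v,.032) for u,v in((.02,-.045),(-.02,-.045),(-.02,.045),(.02,.045))]);W=fx(P,B)
    return np.r_[(proj("top",W[:2])-BT).ravel(),(proj("side",W)-BS).ravel()]
f=least_squares(res,[-.08,0,0]);print("block y,x,a",f.x,np.round(f.fun,1)); np.save("P.npy",P)
th=1.05
for n,pt in(("stop",(0,0,.022)),("rear",(f.x[1],f.x[0]-.045,.022)),("hinge",(0,.0835,.06)),("grip0",(0,.0835+.095*np.cos(th),.06+.095*np.sin(th))),("grip1",(0,.0835+.095*np.cos(.1),.06+.095*np.sin(.1))),("tip0",(0,.0835+.13*np.cos(th),.06+.13*np.sin(th)))):
    w=fx(P,[pt]);print(n,np.round(w,4),np.round(proj("top",w),1),np.round(proj("side",w),1))
E
```

```text
(1, 1) [ 0.57421576 -0.06494887 -0.24567041] -14.075877570948123 [-0.6  0.1  0.7 -0.8  0.9  0.3 -0.5  0.1 -0.6  0.6  0.6 -0.2  0.6  0.1
 -0.2  0.3]
(1, 0) [ 0.57417158 -0.06463448 -0.25051008] -14.353170231989179 [-0.5 -0.1  0.7 -0.4  0.6  0.6 -0.7 -0.2 -0.   0.   0.  -0.   0.   0.
 -0.   0. ]
(0, 1) [ 0.5745559  -0.06600542 -0.2387255 ] -13.677963403039076 [-0.   0.   0.  -0.   0.  -0.   0.   0.  -0.4  0.4  0.1 -0.4  0.2 -0.3
  0.2 -0. ]
block y,x,a [-0.06815785  0.0003341  -0.01212999] [ 0.2 -0.1 -0.2  0.1 -1.   0.1  1.1  0.2  0.5  0.  -0.7 -0.2]
stop [[ 0.5742 -0.0649  0.022 ]] [[310.7 185.1]] [[254.8 218.2]]
rear [[ 0.547  -0.1748  0.022 ]] [[357.9 195.3]] [[272.4 195.5]]
hinge [[0.5945 0.016  0.06  ]] [[275.5 175.1]] [[239.1 224.4]]
grip0 [[0.606  0.0619 0.1424]] [[252.  164.4]] [[227.2 205.3]]
grip1 [[0.6175 0.1077 0.0695]] [[234.3 165.5]] [[218.9 245.2]]
tip0 [[0.6103 0.0788 0.1728]] [[242.2 159.9]] [[222.3 197.5]]
```

```bash
cat >> h.py <<'E'
from scipy.spatial.transform import Rotation as Ro
P=np.load("P.npy")
def Rt(tilt=0): # tool x along fixture +y, z down ; tilt deg about tool y
    a=P[2]; ex=np.array([np.cos(a),np.sin(a),0]); ey=np.array([-np.sin(a),np.cos(a),0]); ez=np.array([0,0,1.])
    return np.c_[ey,ex,-ez]@Ro.from_euler("y",tilt,degrees=True).as_matrix()
def st():
    o=r.observe(); c,s=np.cos(P[2]),np.sin(P[2]); d=o["tcp_pos"][:2]-P[:2]; F=o["contact_force"]
    print("t",round(o["clock"],2),"fix xyz mm",np.round(1e3*np.array([c*d[0]+s*d[1],-s*d[0]+c*d[1],o["tcp_pos"][2]]),1),"F fix",np.round([c*F[0]+s*F[1],-s*F[0]+c*F[1],F[2]],1),"open",round(o["opening"],4),"J",np.round(o["joint_pos"],0)); return o
def go(x,y,z,tilt=0): # fixture mm
    o=st(); W=fx(P,[[x/1e3,y/1e3,z/1e3]])[0]; R=o["orientation"]
    print("shift mm",np.round(1e3*R.T@(W-o["tcp_pos"]),1),"turn",np.round(Ro.from_matrix(R.T@Rt(tilt)).as_rotvec(degrees=True),2))
E
python3 - <<'E'
from h import *
go(0,-160,120)
# weight base, ray-floor
for n,px in(("top",(434,200)),):
    f=least_squares(lambda q:(proj(n,[[q[0],q[1],.03]])-px).ravel(),[.5,-.3]);w=f.x;print("weight",w); d=w-P[:2];c,s=np.cos(P[2]),np.sin(P[2]);print(c*d[0]+s*d[1],-s*d[0]+c*d[1])
E
```

```text
t 0.1 fix xyz mm [-231.7 -538.9  213.7] F fix [ 0.2 -0.1 -0. ] open 0.0915 J [-80.   9.  92.   0.  79. -12.]
shift mm [ 411.4 -167.2   94.1] turn [ -0.08  -0.06 -53.59]
weight [ 0.5305515  -0.35020012]
0.027021781976562312 -0.2873058811344465
```

```bash
python3 -m pendant '[[0,0.045,-0.018,0,0,0,-6],[0,0.09,-0.036,0,0,0,-12],[0,0.135,-0.054,0,0,0,-18],[0,0.18,-0.072,0,0,0,-24],[0,0.225,-0.09,0,0,0,-30]]' 20; python3 -c "
from h import *
go(0,-160,120)"
```

```text
clock: 0.6
tcp_pos: [0.3932, -0.3608, 0.2136]
orientation: [[0.608, 0.794, -0.001], [0.794, -0.608, 0.002], [0.001, -0.002, -1.0]]
contact_force: [1.0, -0.5, -0.8]
opening: 0.0538
t 0.6 fix xyz mm [-103.6 -331.   213.6] F fix [ 1.1 -0.2 -0.8] open 0.0538 J [-56.   3.  98.   0.  79. -18.]
shift mm [197.9  27.5  93.8] turn [ -0.08  -0.1  -23.36]
```

```bash
python3 -m pendant '[[0,0.045,0.006,0.01,0,0,-6],[0,0.09,0.012,0.03,0,0,-12],[0,0.135,0.02,0.05,0,0,-18],[0,0.18,0.025,0.07,0,0,-23.4],[0,0.198,0.0275,0.094,-0.1,-0.1,-23.4]]'; python3 -c "
from h import *
go(0,-160,120)"
```

```text
clock: 1.1
tcp_pos: [0.5375, -0.2171, 0.1191]
orientation: [[0.237, 0.971, 0.001], [0.971, -0.237, 0.0], [0.001, 0.001, -1.0]]
contact_force: [-0.3, 0.0, 1.0]
opening: 0.0139
t 1.1 fix xyz mm [   1.4 -156.5  119.1] F fix [-0.3 -0.   1. ] open 0.0139 J [-34.  15.  96.   0.  69. -20.]
shift mm [-3.5 -1.4 -0.9] turn [ 0.07 -0.03  0.34]
```

```bash
python3 -m pendant '[[0,0,0,0,0,0,0],[0,0,0,0,0,0,0]]'; python3 -c "
from h import *
go(0,-145,19)"
```

```text
clock: 1.3
tcp_pos: [0.537, -0.2167, 0.1186]
orientation: [[0.237, 0.972, -0.0], [0.972, -0.237, 0.001], [0.001, -0.0, -1.0]]
contact_force: [-0.4, -0.6, 0.1]
opening: 0.0007
t 1.3 fix xyz mm [   0.8 -156.2  118.6] F fix [-0.3 -0.7  0.1] open 0.0007 J [-34.  15.  96.   0.  69. -20.]
shift mm [11.2 -0.7 99.7] turn [-0.03 -0.05  0.39]
```

```bash
python3 -m pendant '[[0,0.005,0,0.04,0,0,0.4],[0,0.01,-0.001,0.075,0,0,0.4],[0,0.011,-0.001,0.09,0,0,0.4],[0,0.011,-0.001,0.097,0,0,0.4],[0,0.011,-0.001,0.097,0,0,0.4]]'; python3 - <<'E'
from h import *
go(0,-130,21)
cv2.imwrite("pics/s1.png",cv2.resize(r.get_image("side")[140:280,190:360,::-1],None,fx=4,fy=4))
E
```

```text
clock: 1.8
tcp_pos: [0.5388, -0.2068, 0.0224]
orientation: [[0.244, 0.97, 0.0], [0.97, -0.244, 0.0], [0.0, 0.0, -1.0]]
contact_force: [-1.1, 0.6, -0.4]
opening: 0.0005
t 1.8 fix xyz mm [   0.2 -146.2   22.4] F fix [-1.2  0.3 -0.4] open 0.0005 J [-33.  22.  99.   0.  59. -19.]
shift mm [16.2 -0.2  1.4] turn [ 0.02 -0.02 -0.06]
```

View pics/s1.png

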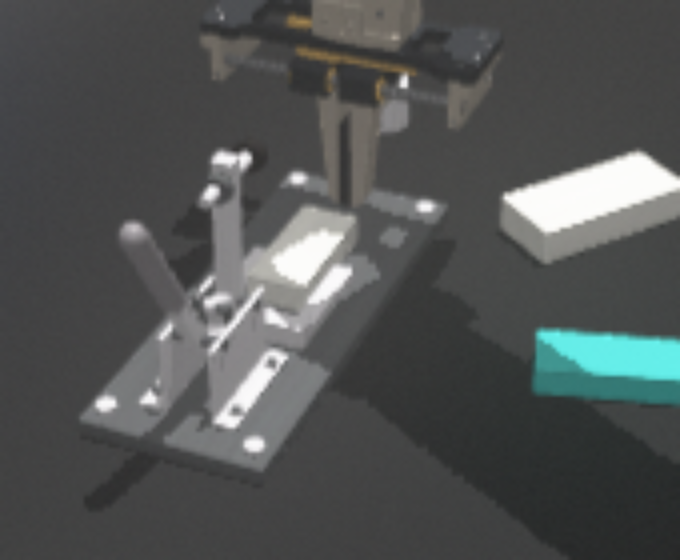

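The fingers stand on the fixture's centre line, just behind the block's rear end (crop pixel about (345,205)), and the block is still short of the stop. Next I advance gently.

```bash
python3 -m pendant '[[0,0.006,0,0.001,0,0,0],[0,0.012,0,0.001,0,0,0],[0,0.017,0,0.001,0,0,0],[0,0.021,0,0.001,0,0,0],[0,0.025,0,0.001,0,0,0]]'; python3 -c "
from h import *
st()"
```

```text
clock: 2.35
tcp_pos: [0.5458, -0.1827, 0.0226]
orientation: [[0.243, 0.97, 0.002], [0.97, -0.243, -0.001], [-0.001, 0.002, -1.0]]
contact_force: [-0.4, -1.6, 0.2]
opening: 0.0011
t 2.35 fix xyz mm [   1.1 -121.1   22.6] F fix [ 0.1 -1.7  0.2] open 0.0011 J [-31.  22.  99.  -0.  58. -16.]
```

```bash
python3 -m pendant '[[0,0.003,0,0,0,0,0],[0,0.006,0,0,0,0,0],[0,0.009,0,0,0,0,0],[0,0.012,0,0,0,0,0]]'; python3 -c "
from h import *
st()"
```

```text
clock: 2.75
tcp_pos: [0.5489, -0.171, 0.0226]
orientation: [[0.243, 0.97, 0.002], [0.97, -0.243, -0.002], [-0.001, 0.003, -1.0]]
contact_force: [0.3, -1.0, -0.4]
opening: 0.0005
t 2.75 fix xyz mm [   1.2 -109.    22.6] F fix [ 0.6 -0.9 -0.4] open 0.0005 J [-29.  22. 100.  -0.  58. -15.]
```

```bash
python3 -m pendant '[[0,0.002,0,0,0,0,0],[0,0.004,0,0,0,0,0],[0,0.005,0,0,0,0,0],[0,0.006,0,0,0,0,0]]'; python3 -c "
from h import *
st()"
```

```text
clock: 3.15
tcp_pos: [0.5503, -0.1652, 0.0226]
orientation: [[0.244, 0.97, 0.002], [0.97, -0.244, -0.002], [-0.001, 0.003, -1.0]]
contact_force: [0.7, -1.8, 0.5]
opening: 0.0007
t 3.15 fix xyz mm [   1.2 -103.    22.6] F fix [ 1.1 -1.6  0.5] open 0.0007 J [-29.  22. 100.  -0.  58. -15.]
```

```bash
python3 -m pendant '[[0,0.001,0,0,0,0,0],[0,0.001,0,0,0,0,0]]'; python3 -c "
from h import *
st()"
```

```text
clock: 3.35
tcp_pos: [0.5506, -0.1641, 0.0226]
orientation: [[0.243, 0.97, 0.002], [0.97, -0.243, -0.002], [-0.001, 0.003, -1.0]]
contact_force: [-1.0, -2.3, 0.3]
opening: 0.0005
t 3.35 fix xyz mm [   1.2 -101.9   22.6] F fix [-0.4 -2.5  0.3] open 0.0005 J [-29.  22. 100.  -0.  58. -15.]
```

```bash
python3 -m pendant '[[0,0.001,0,0,0,0,0],[0,0.001,0,0,0,0,0]]'; python3 -c "
from h import *
st()
cv2.imwrite('pics/s2.png',cv2.resize(r.get_image('side')[140:280,190:360,::-1],None,fx=4,fy=4))"
```

```text
clock: 3.55
tcp_pos: [0.5509, -0.163, 0.0226]
orientation: [[0.244, 0.97, 0.002], [0.97, -0.244, -0.002], [-0.001, 0.003, -1.0]]
contact_force: [-0.3, -0.9, 0.1]
opening: 0.0001
t 3.55 fix xyz mm [   1.2 -100.8   22.6] F fix [-0.1 -1.   0.1] open 0.0001 J [-29.  22. 100.  -0.  58. -14.]
```

View pics/s2.png

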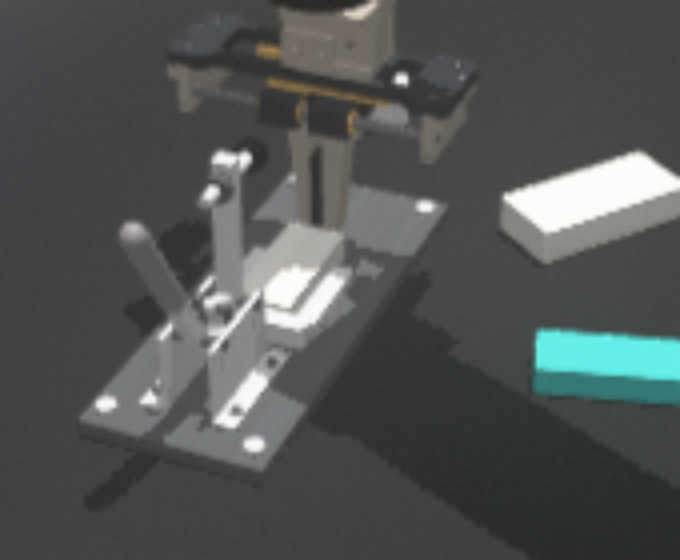

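The block's front edge (crop about (285,310)) is now almost at the stop, and the fingers are on its rear end. I continue in 1 mm steps and watch the force.

```bash
python3 -m pendant '[[0,0.001,0,0,0,0,0],[0,0.001,0,0,0,0,0]]'; python3 -c "
from h import *
st()"
```

```text
clock: 3.8
tcp_pos: [0.5509, -0.1627, 0.0226]
orientation: [[0.243, 0.97, 0.002], [0.97, -0.243, -0.003], [-0.002, 0.002, -1.0]]
contact_force: [-0.9, -5.0, 0.7]
opening: 0.0003
t 3.8 fix xyz mm [   1.2 -100.5   22.6] F fix [ 0.3 -5.   0.7] open 0.0003 J [-28.  22. 100.  -0.  58. -14.]
```

```bash
python3 -m pendant '[[0,0.001,0,0,0,0,0],[0,0.001,0,0,0,0,0]]'; python3 -c "
from h import *
st()"
```

```text
clock: 4.0
tcp_pos: [0.5509, -0.1627, 0.0226]
orientation: [[0.243, 0.97, 0.001], [0.97, -0.243, -0.004], [-0.004, 0.002, -1.0]]
contact_force: [-2.0, -5.7, -0.4]
opening: 0.0005
t 4.0 fix xyz mm [   1.1 -100.5   22.6] F fix [-0.6 -6.  -0.4] open 0.0005 J [-28.  22. 100.  -0.  58. -14.]
```

```bash
python3 -m pendant '[[0,0.001,0,0,0,0,0],[0,0.001,0,0,0,0,0]]'; python3 -c "
from h import *
st()"
```

```text
clock: 4.2
tcp_pos: [0.5508, -0.1627, 0.0227]
orientation: [[0.243, 0.97, 0.001], [0.97, -0.243, -0.006], [-0.006, 0.002, -1.0]]
contact_force: [-2.2, -5.1, -0.1]
opening: 0.0001
t 4.2 fix xyz mm [   1.1 -100.5   22.7] F fix [-0.9 -5.5 -0.1] open 0.0001 J [-28.  22. 100.  -0.  58. -14.]
```

Contact with the stop is at tcp y ≈ -100.5, and the stiffness is about 5 N per mm commanded. I ramp to about 15 N.

```bash
python3 -m pendant '[[0,0.002,0,0,0,0,0],[0,0.0025,0,0,0,0,0],[0,0.0025,0,0,0,0,0]]'; python3 -c "
from h import *
st()"
```

```text
clock: 4.5
tcp_pos: [0.5508, -0.1625, 0.0228]
orientation: [[0.242, 0.97, -0.001], [0.97, -0.242, -0.01], [-0.01, 0.002, -1.0]]
contact_force: [-4.3, -10.5, 0.1]
opening: 0.0003
t 4.5 fix xyz mm [   1.  -100.3   22.8] F fix [ -1.6 -11.2   0.1] open 0.0003 J [-28.  22. 100.  -1.  58. -14.]
```

```bash
python3 -m pendant '[[0,0.003,0,0,0,0,0],[0,0.0035,0,0,0,0,0],[0,0.0035,0,0,0,0,0],[0,0.0035,0,0,0,0,0],[0,0.0035,0,0,0,0,0]]'; python3 -c "
from h import *
st()"
```

```text
clock: 5.0
tcp_pos: [0.5508, -0.1625, 0.023]
orientation: [[0.242, 0.97, -0.002], [0.97, -0.242, -0.016], [-0.016, 0.001, -1.0]]
contact_force: [-4.9, -14.0, 0.1]
opening: 0.0004
t 5.0 fix xyz mm [   1.  -100.3   23. ] F fix [ -1.4 -14.7   0.1] open 0.0004 J [-28.  22. 100.  -1.  58. -14.]
```

```bash
python3 -m pendant '[[0,0.0035,0,0,0,0,0],[0,0.0035,0,0,0,0,0],[0,0.0035,0,0,0,0,0],[0,0.0035,0,0,0,0,0],[0,0.0035,0,0,0,0,0]]'; python3 -c "
from h import *
st()
for n in('side','top'): cv2.imwrite(f'pics/{n}3.png',r.get_image(n)[:,:,::-1])
a=cv2.imread('pics/top3.png')[140:240,235:400]; cv2.imwrite('pics/top3z.png',cv2.resize(a,None,fx=4.8,fy=4.8,interpolation=cv2.INTER_CUBIC))
a=cv2.imread('pics/side3.png')[165:265,205:310]; cv2.imwrite('pics/side3z.png',cv2.resize(a,None,fx=6,fy=6,interpolation=cv2.INTER_CUBIC))"
```

```text
clock: 5.5
tcp_pos: [0.5508, -0.1625, 0.0232]
orientation: [[0.241, 0.971, -0.004], [0.97, -0.241, -0.021], [-0.021, 0.001, -1.0]]
contact_force: [-5.0, -14.0, -0.1]
opening: 0.0008
t 5.5 fix xyz mm [   1.  -100.3   23.2] F fix [ -1.5 -14.8  -0.1] open 0.0008 J [-28.  22. 100.  -1.  58. -13.]
```

View pics/side3z.png

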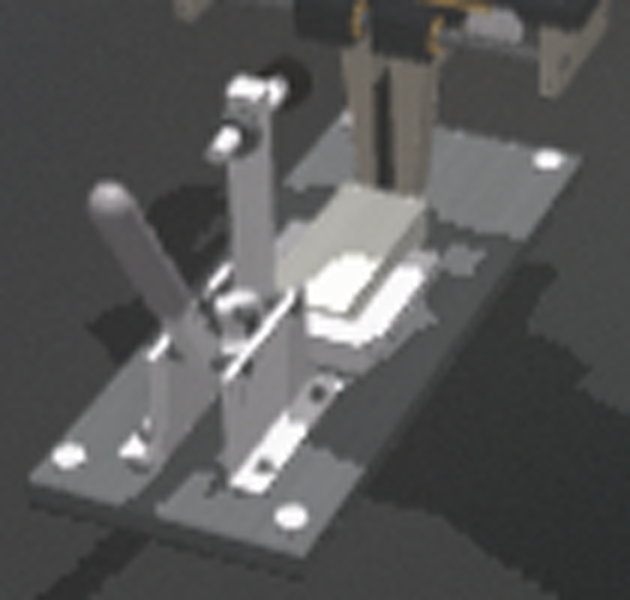

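The block's front is against the stop (zoom about (345,315)), and the force is steady at 14.8 N. The clamp is still open. I retract straight back and then go up.

```bash
python3 -m pendant '[[0,-0.01,0,0,0,-1,0],[0,-0.025,0,0,0,-1.2,0],[0,-0.025,0,-0.04,0,-1.2,0],[0,-0.025,0,-0.09,0,-1.2,0],[0,-0.025,0,-0.14,0,-1.2,0]]'; python3 -c "
from h import *
go(0,90,240)"
```

```text
clock: 6.1
tcp_pos: [0.5446, -0.1835, 0.1646]
orientation: [[0.241, 0.971, -0.01], [0.97, -0.241, -0.039], [-0.041, -0.0, -0.999]]
contact_force: [0.8, -0.4, -0.7]
opening: 0.0002
t 6.1 fix xyz mm [   0.2 -122.2  164.6] F fix [ 0.9 -0.2 -0.7] open 0.0002 J [-29.  11.  95.  -2.  73. -15.]
shift mm [209.    0.3 -84. ] turn [-0.02  2.34  0.13]
```

```bash
python3 -m pendant '[[0,0,0,-0.045,0,1.2,0],[0,0.02,0,-0.084,0,2.3,0],[0,0.065,0,-0.084,0,2.3,0],[0,0.11,0,-0.084,0,2.3,0],[0,0.155,0,-0.084,0,2.3,0]]'; python3 -c "
from h import *
go(0,90,240)"
```

```text
clock: 6.6
tcp_pos: [0.5832, -0.0286, 0.2427]
orientation: [[0.242, 0.97, 0.001], [0.97, -0.242, 0.0], [0.0, 0.0, -1.0]]
contact_force: [0.2, 0.4, 0.7]
opening: 0.0004
t 6.6 fix xyz mm [-1.000e-01  3.740e+01  2.427e+02] F fix [0.1 0.5 0.7] open 0.0004 J [-15.   9.  88.   0.  83.  -1.]
shift mm [52.6  0.2  2.7] turn [ 0.03 -0.03  0.08]
```

```bash
python3 -m pendant '[[0,0.045,0,0,0,0,0],[0,0.058,0,0,0,0,0],[0,0.058,0,0.04,0,0,0],[0,0.058,0,0.08,0,0,0],[0,0.058,0,0.085,0,0,0]]'; python3 - <<'E'
from h import *
go(0,121,159)
cv2.imwrite('pics/s4.png',cv2.resize(r.get_image('side')[120:280,170:340,::-1],None,fx=3.7,fy=3.7))
E
```

```text
clock: 7.1
tcp_pos: [0.5933, 0.0277, 0.1519]
orientation: [[0.242, 0.97, -0.01], [0.97, -0.242, 0.002], [-0.0, -0.01, -1.0]]
contact_force: [-0.6, -0.3, -0.4]
opening: 0.0007
t 7.1 fix xyz mm [ -4.   94.5 151.9] F fix [-0.5 -0.4 -0.4] open 0.0007 J [-9. 15. 91.  0. 74.  5.]
shift mm [26.4  4.  -7.1] turn [-0.59  0.02  0.07]
```

View pics/s4.png

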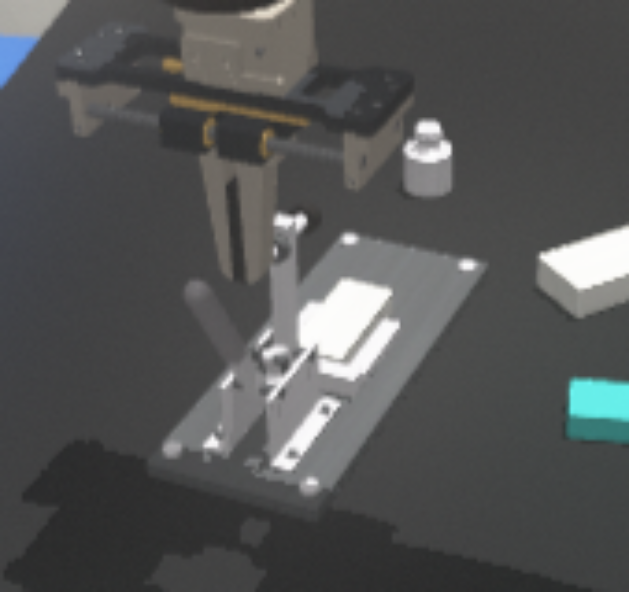

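The fingertips (crop (240,280)) hang between the handle (tip at (195,290)) and the upright bar (285,250), clear of both.

```bash
python3 -m pendant '[[0,0.005,0.003,-0.004,-0.5,0,0],[0,0.012,0.004,-0.007,-0.6,0,0],[0,0.016,0.004,-0.007,-0.6,0,0],[0,0.018,0.004,-0.007,-0.6,0,0]]'; python3 - <<'E'
from h import *
go(0,121,159)
for rho in (105,112):
  for q in(0,.1,.2,.3,.4,.5,.6,.7,.8,.9,.95):
    f=1.05-q; print(rho,q,round(83.5+rho*np.cos(f)-8*np.sin(f)-10,1),round(60+rho*np.sin(f)+8*np.cos(f),1))
E
```

```text
clock: 7.55
tcp_pos: [0.6041, 0.0444, 0.1629]
orientation: [[0.242, 0.97, 0.006], [0.97, -0.242, -0.001], [0.001, 0.006, -1.0]]
contact_force: [-0.2, 0.2, 0.0]
opening: 0.0004
t 7.55 fix xyz mm [  2.4 113.4 162.9] F fix [-0.2  0.2  0. ] open 0.0004 J [-7. 16. 90. -0. 74.  7.]
shift mm [ 7.6 -2.4  3.9] turn [ 0.37 -0.03  0.09]
105 0 118.8 155.1
105 0.1 128.1 150.1
105 0.2 136.8 144.2
105 0.3 144.9 137.4
105 0.4 152.2 129.9
105 0.5 158.8 121.7
105 0.6 164.6 112.9
105 0.7 169.4 103.5
105 0.8 173.3 93.7
105 0.9 176.1 83.6
105 0.95 177.2 78.4
112 0 122.3 161.1
112 0.1 132.1 155.8
112 0.2 141.4 149.4
112 0.3 150.0 142.2
112 0.4 157.8 134.1
112 0.5 164.8 125.4
112 0.6 170.9 115.9
112 0.7 176.0 105.9
112 0.8 180.0 95.5
112 0.9 183.0 84.6
112 0.95 184.1 79.1
```

```bash
python3 -m pendant '[[0,0.004,-0.002,0.003,0.4,0,0],[0,0.009,-0.002,0.006,0.4,0,0],[0,0.014,-0.002,0.009,0.4,0,0],[0,0.02,-0.002,0.013,0.4,0,0],[0,0.0255,-0.002,0.016,0.4,0,0]]'; python3 - <<'E'
from h import *
go(0,148,140)
cv2.imwrite('pics/s5.png',cv2.resize(r.get_image('side')[120:280,170:340,::-1],None,fx=3.7,fy=3.7))
E
```

```text
clock: 8.05
tcp_pos: [0.609, 0.0696, 0.1476]
orientation: [[0.242, 0.97, 0.001], [0.97, -0.242, -0.0], [-0.0, 0.001, -1.0]]
contact_force: [-0.9, -2.8, 4.5]
opening: 0.0001
t 8.05 fix xyz mm [  1.  138.9 147.6] F fix [-0.2 -2.9  4.5] open 0.0001 J [-5. 18. 89. -0. 73.  9.]
shift mm [ 9.1 -1.   7.6] turn [0.04 0.02 0.09]
```

View pics/s5.png

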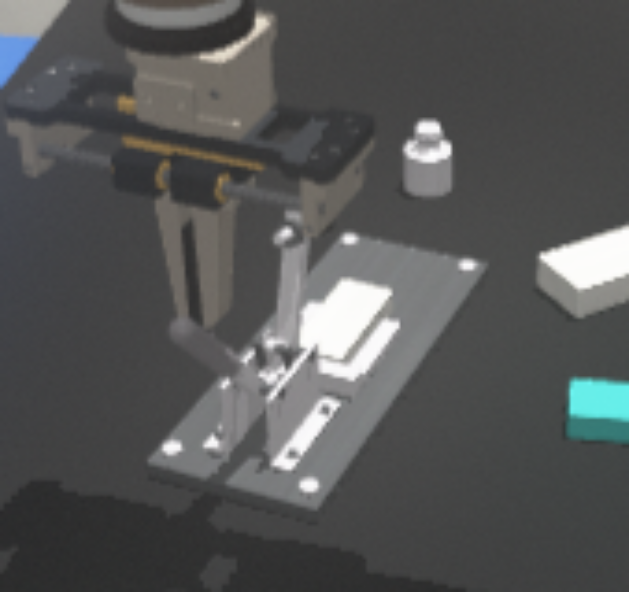

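The handle is swinging down under the fingertips (contact at crop (200,322)), and the bar has begun to tilt. I continue along the arc.

```bash
python3 -m pendant '[[0,0.004,-0.001,0.004,0,0,0],[0,0.0075,-0.001,0.0085,0,0,0],[0,0.011,-0.001,0.0125,0,0,0],[0,0.0145,-0.001,0.0165,0,0,0],[0,0.018,-0.001,0.0205,0,0,0]]'; python3 - <<'E'
from h import *
st()
E
```

```text
clock: 8.6
tcp_pos: [0.6132, 0.0886, 0.1269]
orientation: [[0.241, 0.97, 0.003], [0.97, -0.241, 0.001], [0.001, 0.003, -1.0]]
contact_force: [2.0, -0.4, 5.1]
opening: 0.0006
t 8.6 fix xyz mm [  0.5 158.4 126.9] F fix [2.1 0.1 5.1] open 0.0006 J [-3. 20. 89.  0. 71. 11.]
```

```bash
python3 -m pendant '[[0,0.002,0,0.004,0,0,0],[0,0.004,0,0.008,0,0,0],[0,0.006,0,0.0115,0,0,0],[0,0.007,0,0.0125,0,0,0]]'; python3 - <<'E'
from h import *
st()
cv2.imwrite('pics/s6.png',cv2.resize(r.get_image('side')[120:280,170:340,::-1],None,fx=3.7,fy=3.7))
E
```

```text
clock: 9.0
tcp_pos: [0.6144, 0.0956, 0.1134]
orientation: [[0.241, 0.97, 0.001], [0.97, -0.241, 0.001], [0.001, 0.001, -1.0]]
contact_force: [-0.6, -0.4, 1.2]
opening: 0.0004
t 9.0 fix xyz mm [-1.000e-01  1.655e+02  1.134e+02] F fix [-0.5 -0.6  1.2] open 0.0004 J [-2. 21. 89.  0. 70. 12.]
```

View pics/s6.png

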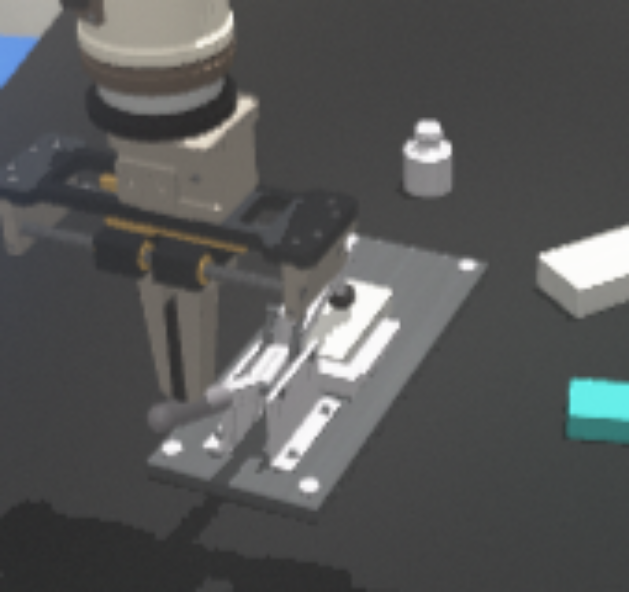

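The pad (crop (342,297)) is coming down over the block and the handle is around 0.6 rad. Now the loaded part of the swing, in slow steps.

```bash
python3 -m pendant '[[0,0.0015,0,0.003,0,0,0],[0,0.003,0,0.006,0,0,0],[0,0.004,0,0.009,0,0,0]]'; python3 - <<'E'
from h import *
st()
E
```

```text
clock: 9.35
tcp_pos: [0.6154, 0.0997, 0.1043]
orientation: [[0.241, 0.97, 0.001], [0.97, -0.241, 0.001], [0.001, 0.001, -1.0]]
contact_force: [0.3, 1.2, 6.4]
opening: 0.0005
t 9.35 fix xyz mm [-1.000e-01  1.697e+02  1.043e+02] F fix [0.  1.3 6.4] open 0.0005 J [-2. 22. 89.  0. 69. 12.]
```

```bash
python3 -m pendant '[[0,0.001,0,0.002,0,0,0],[0,0.0015,0,0.004,0,0,0],[0,0.002,0,0.005,0,0,0]]'; python3 - <<'E'
from h import *
st()
E
```

```text
clock: 9.65
tcp_pos: [0.6161, 0.1015, 0.1003]
orientation: [[0.241, 0.97, 0.002], [0.97, -0.241, 0.001], [0.001, 0.002, -1.0]]
contact_force: [-3.4, -0.2, 10.0]
opening: 0.0005
t 9.65 fix xyz mm [  0.2 171.7 100.3] F fix [-3.2 -1.  10. ] open 0.0005 J [-2. 22. 89.  0. 69. 12.]
```

```bash
python3 -m pendant '[[0,0.001,0,0.002,0,0,0],[0,0.0015,0,0.004,0,0,0],[0,0.002,0,0.006,0,0,0]]'; python3 - <<'E'
from h import *
st()
E
```

```text
clock: 9.95
tcp_pos: [0.6167, 0.1032, 0.0959]
orientation: [[0.241, 0.971, 0.002], [0.971, -0.241, 0.0], [0.0, 0.002, -1.0]]
contact_force: [-5.4, -0.5, 13.3]
opening: 0.0004
t 9.95 fix xyz mm [  0.3 173.5  95.9] F fix [-5.1 -1.8 13.3] open 0.0004 J [-2. 23. 89.  0. 68. 12.]
```

```bash
python3 -m pendant '[[0,0.0005,0,0.002,0,0,0],[0,0.001,0,0.004,0,0,0],[0,0.001,0,0.006,0,0,0]]'; python3 - <<'E'
from h import *
st()
E
```

```text
clock: 10.25
tcp_pos: [0.6171, 0.1046, 0.0918]
orientation: [[0.241, 0.971, 0.002], [0.971, -0.241, 0.001], [0.001, 0.002, -1.0]]
contact_force: [-4.6, 2.3, 13.8]
opening: 0.0006
t 10.25 fix xyz mm [  0.4 174.8  91.8] F fix [-5.   1.1 13.8] open 0.0006 J [-1. 23. 89.  0. 68. 12.]
```

```bash
python3 -m pendant '[[0,0.0005,0,0.002,0,0,0],[0,0.001,0,0.004,0,0,0],[0,0.001,0,0.005,0,0,0]]'; python3 - <<'E'
from h import *
st()
cv2.imwrite('pics/s7.png',cv2.resize(r.get_image('side')[120:280,170:340,::-1],None,fx=3.7,fy=3.7))
E
```

```text
clock: 10.55
tcp_pos: [0.6173, 0.1057, 0.0885]
orientation: [[0.241, 0.971, 0.001], [0.971, -0.241, 0.001], [0.001, 0.001, -1.0]]
contact_force: [-4.9, 1.2, 13.1]
opening: 0.001
t 10.55 fix xyz mm [  0.3 176.   88.5] F fix [-5.  -0.1 13.1] open 0.001 J [-1. 23. 89.  0. 68. 13.]
```

View pics/s7.png

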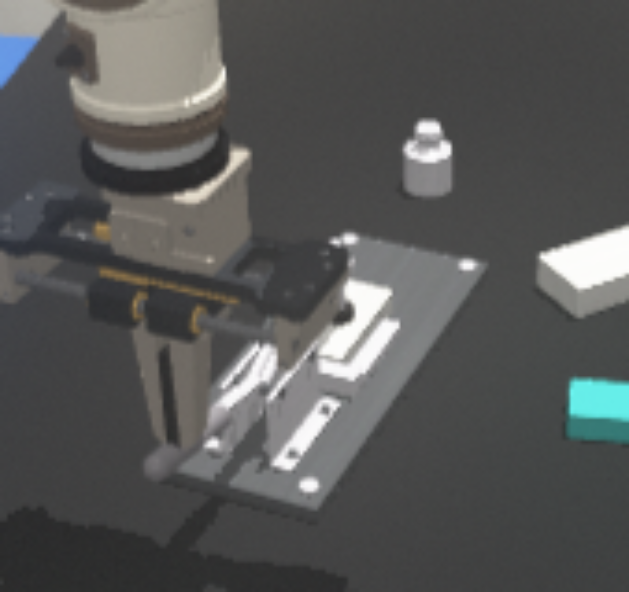

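The handle (crop tip (160,465)) is nearly level and the pad is on the block (345,312). The load has peaked at about 14 N. I keep going through dead centre.

```bash
python3 -m pendant '[[0,0.0005,0,0.002,0,0,0],[0,0.001,0,0.004,0,0,0],[0,0.001,0,0.005,0,0,0]]'; python3 - <<'E'
from h import *
st()
E
```

```text
clock: 10.9
tcp_pos: [0.6175, 0.1068, 0.0845]
orientation: [[0.241, 0.971, 0.001], [0.971, -0.241, 0.001], [0.001, 0.001, -1.0]]
contact_force: [-3.2, 1.2, 10.0]
opening: 0.0002
t 10.9 fix xyz mm [  0.2 177.2  84.5] F fix [-3.4  0.4 10. ] open 0.0002 J [-1. 24. 89.  0. 67. 13.]
```

```bash
python3 -m pendant '[[0,0.0005,0,0.0015,0,0,0],[0,0.0005,0,0.003,0,0,0],[0,0.0005,0,0.004,0,0,0]]'; python3 - <<'E'
from h import *
st()
E
```

```text
clock: 11.2
tcp_pos: [0.6176, 0.1076, 0.0812]
orientation: [[0.241, 0.971, 0.001], [0.971, -0.241, 0.001], [0.002, 0.001, -1.0]]
contact_force: [-1.1, 0.7, 7.9]
opening: 0.0004
t 11.2 fix xyz mm [1.000e-01 1.779e+02 8.120e+01] F fix [-1.2  0.4  7.9] open 0.0004 J [-1. 24. 89.  0. 67. 13.]
```

```bash
python3 -m pendant '[[0,0,0,0.001,0,0,0],[0,0,0,0.002,0,0,0],[0,0,0,0.0025,0,0,0]]'; python3 - <<'E'
from h import *
st()
E
```

```text
clock: 11.5
tcp_pos: [0.6177, 0.108, 0.079]
orientation: [[0.241, 0.971, 0.001], [0.971, -0.241, 0.002], [0.002, 0.001, -1.0]]
contact_force: [-1.0, 1.1, 4.8]
opening: 0.0002
t 11.5 fix xyz mm [1.000e-01 1.784e+02 7.900e+01] F fix [-1.2  0.8  4.8] open 0.0002 J [-1. 24. 89.  0. 67. 13.]
```

```bash
python3 -m pendant '[[0,0,0,0.001,0,0,0],[0,0,0,0.0015,0,0,0],[0,0,0,0.002,0,0,0]]'; python3 - <<'E'
from h import *
st()
E
```

```text
clock: 11.8
tcp_pos: [0.6178, 0.1083, 0.0778]
orientation: [[0.241, 0.971, 0.001], [0.971, -0.241, 0.002], [0.003, 0.001, -1.0]]
contact_force: [-2.9, 1.4, 10.5]
opening: 0.0004
t 11.8 fix xyz mm [  0.2 178.6  77.8] F fix [-3.1  0.6 10.5] open 0.0004 J [-1. 24. 89.  0. 67. 13.]
```

```bash
python3 -m pendant '[[0,0,0,0.001,0,0,0],[0,0,0,0.0015,0,0,0],[0,0,0,0.0015,0,0,0]]'; python3 - <<'E'
from h import *
st()
E
```

```text
clock: 12.1
tcp_pos: [0.6179, 0.1083, 0.0778]
orientation: [[0.24, 0.971, 0.001], [0.971, -0.24, 0.002], [0.003, 0.001, -1.0]]
contact_force: [-5.1, 0.4, 11.5]
opening: 0.0006
t 12.1 fix xyz mm [  0.3 178.7  77.8] F fix [-5.  -0.9 11.5] open 0.0006 J [-1. 24. 89.  0. 67. 13.]
```

The handle has stopped at z = 77.8 mm, where the hard stop was expected. I press to about 15 N and hold.

```bash
python3 -m pendant '[[0,0,0,0.0015,0,0,0],[0,0,0,0.002,0,0,0],[0,0,0,0.002,0,0,0],[0,0,0,0.002,0,0,0],[0,0,0,0.002,0,0,0]]'; python3 - <<'E'
from h import *
st()
E
```

```text
clock: 12.6
tcp_pos: [0.618, 0.1083, 0.0777]
orientation: [[0.24, 0.971, 0.001], [0.971, -0.24, 0.002], [0.002, 0.001, -1.0]]
contact_force: [-6.3, 0.3, 14.4]
opening: 0.0002
t 12.6 fix xyz mm [  0.3 178.7  77.7] F fix [-6.1 -1.2 14.4] open 0.0002 J [-1. 24. 89.  0. 67. 13.]
```

```bash
python3 -m pendant '[[0,0,0,0.0015,0,0,0],[0,0,0,0.002,0,0,0],[0,0,0,0.002,0,0,0],[0,0,0,0.002,0,0,0],[0,0,0,0.002,0,0,0]]'; python3 - <<'E'
from h import *
st()
E
```

```text
clock: 13.1
tcp_pos: [0.618, 0.1083, 0.0777]
orientation: [[0.24, 0.971, 0.001], [0.971, -0.24, 0.002], [0.002, 0.0, -1.0]]
contact_force: [-6.0, 0.3, 15.3]
opening: 0.0004
t 13.1 fix xyz mm [  0.3 178.7  77.7] F fix [-5.9 -1.1 15.3] open 0.0004 J [-1. 24. 89.  0. 67. 13.]
```

```bash
python3 -m pendant '[[0,0,0,-0.004,0,0,0],[0,0,0,-0.02,0,0,0],[0,0,0,-0.06,0,0,0],[0,0.04,0,-0.1,0,0,0],[0,0.08,0,-0.14,0,0,0]]';  python3 -m pendant '[[0,0,0,-0.04,0,0,0],[0,0,0,-0.06,0,0,0],[0,0,0,-0.06,0,0,0]]'; python3 - <<'E'
from h import *
st()
for n in('side','top'): cv2.imwrite(f'pics/{n}8.png',r.get_image(n)[:,:,::-1])
a=cv2.imread('pics/side8.png')[165:265,205:310]; cv2.imwrite('pics/side8z.png',cv2.resize(a,None,fx=6,fy=6,interpolation=cv2.INTER_CUBIC))
Lq={q:proj("side",fx(P,[[0,.0835+.13*np.cos(1.05-q),.06+.13*np.sin(1.05-q)]]))[0] for q in(.85,.95)}
print({q:np.round(((v-[205,165])+.5)*6-.5) for q,v in Lq.items()})
print("home block top corners z",np.round((proj("side",fx(P,[[.02,-.09,.032],[-.02,-.09,.032],[-.02,0,.032],[.02,0,.032]]))-[205,165]+.5)*6-.5))
E
```

```text
clock: 13.6
tcp_pos: [0.6347, 0.1766, 0.2103]
orientation: [[0.242, 0.97, 0.0], [0.97, -0.242, 0.002], [0.002, 0.0, -1.0]]
contact_force: [0.8, -0.2, -0.5]
opening: 0.0004
clock: 13.9
tcp_pos: [0.6365, 0.1769, 0.275]
orientation: [[0.241, 0.97, 0.008], [0.97, -0.241, 0.002], [0.004, 0.007, -1.0]]
contact_force: [-0.2, -0.7, -0.2]
opening: 0.0008
t 13.9 fix xyz mm [  1.6 249.8 275. ] F fix [ 0.  -0.7 -0.2] open 0.0008 J [ 5. 20. 72.  0. 88. 19.]
{0.85: array([ 36., 503.]), 0.95: array([ 36., 535.])}
home block top corners z [[345. 183.]
 [429. 202.]
 [345. 313.]
 [257. 291.]]
```

View pics/side8z.png

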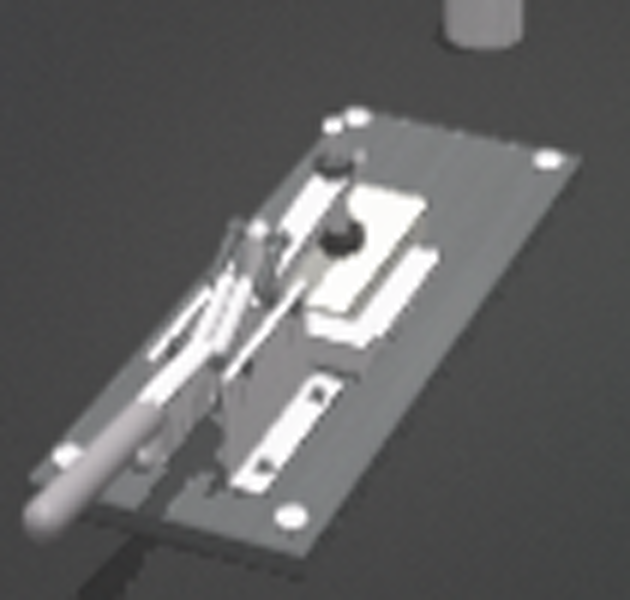

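View pics/side8.png

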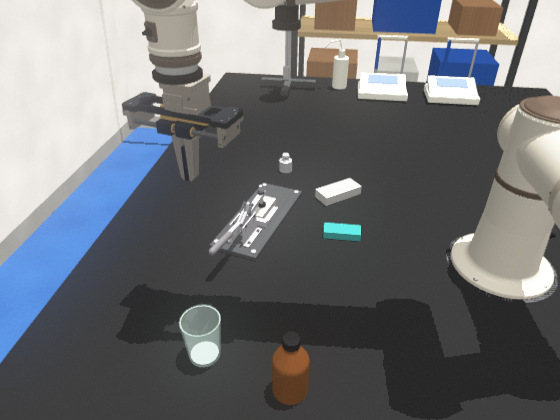

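The handle tip is at zoom (36,530), against (36,535) predicted for locked. The pad sits on the block at (342,240). The block's corner at (428,202) and its front edge at (345,310) match the predicted home pose. The bystanders have not moved, and the arm is clear.

```bash
python3 -m pendant '[[0,0,0,0,0,0,0],[0,0,0,0,0,0,0]]'; python3 -c "
from h import *
st(); print(r.finish_job())"
```

```text
clock: 14.2
tcp_pos: [0.6332, 0.176, 0.2668]
orientation: [[0.242, 0.97, -0.005], [0.97, -0.242, 0.001], [-0.0, -0.005, -1.0]]
contact_force: [0.1, -0.2, 0.1]
opening: 0.0003
t 14.2 fix xyz mm [ -1.4 248.  266.8] F fix [ 0.1 -0.1  0.1] open 0.0003 J [ 5. 20. 73.  0. 88. 19.]
the job is handed in; nothing more can be done
None
```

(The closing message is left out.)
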